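Load a glue stick into the indexing carousel and click it on

TASK

Put the loose glue stick, base first, into the empty pocket at the pointer of the carousel and press it past the spring leaf until it is fully home. Then turn the carousel by its knob one click anticlockwise as seen from above, only one, so that the next empty pocket stands at the pointer, and let go. Leave the ink jar, the pin tin, the baren and the eraser where they are.

Things in the scene. Friction and masses are not known exactly. Their poses are not given: they have to be found in the camera images.
- glue_stick: loose glue stick standing upright on the table, a round stick 87 mm tall: body 25 mm in diameter up to 58 mm, cap 26 mm in diameter above (white cap, blue and yellow body); 28 g. Origin at the centre of its base, z along the stick to the cap.
- pocket: the empty pocket to load: an open round grey tube on the carousel's wheel, on the robot's side, at the pointer on the foot. It leans out from the wheel's axis by 30 degrees from vertical. Origin at the centre of its inner floor, z along the bore out through the mouth, x up and in toward the wheel's axis. Clear bore 28.4 mm wide and 46 mm deep, outside 37 mm. A seated stick stands 41 mm out of it.
- pocket_mouth (a point): centre of that pocket's mouth, 46 mm from its floor, about 88 mm above the table and 83 mm from the wheel's axis. The mouths of the neighbouring pockets are 83 mm away.
- leaf_tip (a point): lowest end of the steel spring leaf in that pocket's +x (upper, inner) wall: it slopes in from 32 mm above the pocket's floor to 5 mm into the bore at 6.5 mm above the floor. Pushing the stick past it down to the floor takes a few newtons (roughly 2 to 8 N) along the bore; the stick's weight alone does not do it. The leaf then holds the stick.
- knob_grip (a point): point on the wheel's vertical axis, 129 mm above the table, to grip the knob: an upright wooden bar 14 mm thick, 48 mm long, from 107 to 143 mm above the table. Its length points to the pocket described above and turns with the wheel. Within 60 mm of the axis nothing else is higher than 108 mm; sticks in their pockets reach 131 mm above the table, 85 mm or more from the axis.
- wheel (a joint): angle of the wheel about its vertical axis, rad, growing anticlockwise seen from above; 0 where the pocket to load is at the pointer. Six pockets; it clicks into rest every 60 degrees (1.047 rad), a detent of about 0.15 N m pulling it to the nearest rest. The next two pockets anticlockwise (robot's right) hold fixed glue sticks, the others are empty. The foot is fixed to the table.
- ink_jar: bystander: squat round jar with a black screw lid, 48 mm in diameter, 50 mm high, origin at the centre of its underside
- pin_tin: bystander: flat round tin, 64 mm in diameter, 27 mm high, origin at the centre of its underside
- baren: bystander: round dark printing pad with a wooden grip, 95 mm in diameter, 27 mm high, origin at the centre of its underside
- eraser: bystander: eraser in a card sleeve, 19 x 43 x 13 mm, origin at the centre of its underside
Not all that is in view belongs to the job. What is meant by the glue_stick is not green, and is the smaller of those in its own colour.

How it is judged:
On the way, in this order (a step that is already met when the one before it is completed fails the run):
1. the glue stick is pressed fully home in the pocket, base first, and let go, with the carousel still at its starting click (z of glue_stick in the frame of pocket between -0.004 and 0.004 m and distance between glue_stick and pocket below 0.006 m and angle between the z axis of glue_stick and the z axis of pocket, either way round below 0.12 rad and contact force between the fingers and glue_stick below 0.3 N and value of joint wheel between -0.2 and 0.2 rad), for 0.2 s.
2. the wheel is turned one click anticlockwise (value of joint wheel between 0.95 and 1.15 rad), for 0.2 s.
At the end, for the whole second after the job is handed in: The glue stick sits base first in its pocket, its base within 4 mm of the pocket's floor along the bore and within 6 mm of its centre, in line with the bore within 0.12 rad; the wheel rests one click anticlockwise of its start (0.97 to 1.12 rad); all is still and released (z of glue_stick in the frame of pocket between -0.004 and 0.004 m and distance between glue_stick and pocket below 0.006 m and angle between the z axis of glue_stick and the z axis of pocket, either way round below 0.12 rad and value of joint wheel between 0.97 and 1.12 rad and angular speed of glue_stick below 0.1 rad/s and linear speed of glue_stick below 0.02 m/s); the robot touches nothing.
It fails at once if the wheel is turned past the one click, or the wrong way to another (value of joint wheel above 1.45 rad or value of joint wheel below -0.45 rad).
It fails at once if a bystander (ink jar, pin tin, baren, eraser) is shifted by more than 20 mm (distance of any of ink_jar, pin_tin, baren, eraser from where it was at the start of the episode above 0.02 m).
It also fails if it takes over 58 s, if anything falls off the work surface, if the arm or the gripper's body presses on something with over 40 N, if the wrist force passes 120 N, or if a joint passes its speed limit or range.

ROBOT

A 7-joint arm with a two-finger parallel gripper is mounted at the origin on a cart in front of the work surface, level with it; the furniture and walls round the work are solid. World frame = base frame: x ahead of the robot, y to its left, z up, the work surface at z = 0. Lengths are in m, angles in rad, forces in N, time in s.
With the tool pointing down it reaches from about 0.425 to 0.925 m from the base axis. Payload 6.8 kg.
Tool frame: the origin (TCP) lies between the finger pads; the fingertips stand r.tcp_to_tips ahead of it and the grasp point (between the pads) lies 3 mm ahead of it (r.tcp_to_tips is the distance from the TCP to the fingertips, in m); z points along the fingers, y is the line along which they close (so a half turn about z gives the same grasp; the last joint's range is limited). The gripper opens to 85 mm and grips with 20 to 120 N. Pads are 22 mm wide; open, the fingers measure 114 mm over their backs; the gripper's body (76 mm by 85 mm) begins 54 mm behind the grasp point. The pads swing forward as they close: fully open they stand 13 mm farther back than shut.
Start: joints at [1.218, 0.477, 0.022, 1.555, -0.011, 1.109, -0.083], TCP at [0.164, -0.655, 0.253] pointing down, gripper open.
Joint ranges: [-2.96, 2.96], [-0.34, 2.1], [-1.41, 1.46], [0.24, 2.44], [-1.37, 4.51], [0.17, 1.92], [-2.96, 2.96]. Speed limits (rad/s): [2.39, 2.39, 3.14, 3.14, 3.14, 3.14, 3.14].

INTERFACE

Orientations are given as a rotation vector (axis times angle).
In Python, from bench import r gives the robot as it stands. The module is installed in compiled form; this text tells all that it offers.
- The arm moves only by the tool step_arm, never from a script. Its argument "moves" is a list of rows, each an object of numbers: "rx", "ry", "rz": the turn, a rotation vector about the tool's x, y, z in degrees; "dx", "dy", "dz": the shift along the tool's x, y, z in mm; "gripper": the opening, from -1 (shut) to 1 (fully open). In form: [{"rx": .., "ry": .., "rz": .., "dx": .., "dy": .., "dz": .., "gripper": ..}, ...]. A call has 1 to 20 rows; each row shifts and turns the commanded pose from where the row before left it, along the tool's axes as they then stand; what a row does not reach is not made up. A row lasts 1/8 s, in which the tool goes at most 62.5 mm and 10.7 degrees, less where a joint would pass 70% of its speed; a pose out of reach is approached as far as the arm can. A call is refused whole if a number of a shift passes 62.5 or a number of a turn 10.7, either way. A call with a gripper value outside its range is refused whole. The fingers move at their own pace and stop on an object; "grip_force" is the grip in N (left out, the last holds). Time passes only in rows, so rows that do not move let the fingers close. It gives the time, the measured TCP pose, the force, the opening and the grip force at its end, in the units of the state.
- r.get_obs(): the state, without advancing time (a new reading comes with each control period).
- r.grab_frame(name): name is "scene" or "top"; returns the picture (480x640x3 uint8, blue, green, red); there is no depth.
- r.camera_info(name): a dict with "mtx" (3x3 intrinsics, pixels), "rvec" (rotation vector, rad) and "tvec" (3), from world to camera coordinates, as OpenCV has them. Camera axes: x right, y down, z forward; pixel columns grow to the right and rows downward; lengths in m; the calibration is good to about 2 mm. A picture is of the moment at which its call begins. camera_info takes no time and is no camera call.
- r.hand_in(): hands the job in; it is judged then, once.
The state is a dict: "clock": time; "joints": joint angles; "qvel": joint speeds; "tau": joint torques, N m; "tcp_pos": TCP position; "orientation": TCP orientation; "contact_force": force on the tool from outside, world axes, zero at the start; "moment": the same for the moment, N m; "grip_width": finger opening in m; "gripper_force": force on a finger pad.
Only numpy, scipy, OpenCV 4.12 (cv2) and the standard library are available. Lean on these libraries where they do the work, as an engineer would, in place of code of your own. Each camera call takes 0.05 s, during which the arm holds its last target. There are 200 camera calls.

## Working session

There is one attempt and no reset: what is moved stays moved. The work goes in short steps, Python scripts to look and compute and a tool call to move; the robot and the scene stay as the last step left them, time stands still between calls to the robot, and variables do not carry over. Pictures are saved under pics/ and viewed, at most 10 in all, crops included, and the job is handed in when it is done.

Besides the shell and the picture viewer there is one more tool, called after "Call:" by a JSON object that holds its "name" and its "arguments". step_arm: Moves the arm, as the interface text tells. Its arguments: {"type":"object","properties":{"moves":{"type":"array","items":{"type":"object","properties":{"rx":{"type":"number"},"ry":{"type":"number"},"rz":{"type":"number"},"dx":{"type":"number"},"dy":{"type":"number"},"dz":{"type":"number"},"gripper":{"type":"number"}}}},"grip_force":{"type":"number"}},"required":["moves"]}

```bash
mkdir -p pics
python3 - <<'E'
from bench import r
import cv2
for n in("scene","top"):
    cv2.imwrite(f"pics/{n}0.png",r.grab_frame(n)); print(n,r.camera_info(n))
print(r.get_obs(),r.tcp_to_tips)
E
```

```text
scene {'mtx': array([[524.23773762,   0.        , 323.67246575],
       [  0.        , 524.23773762, 233.94161347],
       [  0.        ,   0.        ,   1.        ]]), 'rvec': array([ 1.15885738, -2.08446758,  1.15433983]), 'tvec': array([0.29180231, 0.30143168, 0.95554408])}
top {'mtx': array([[504.04591971,   0.        , 320.302231  ],
       [  0.        , 504.04591971, 245.85420951],
       [  0.        ,   0.        ,   1.        ]]), 'rvec': array([ 2.15783227, -2.15883796,  0.11063616]), 'tvec': array([0.06211123, 0.52571323, 1.38361436])}
{'clock': 0.1, 'joints': array([ 1.21790221,  0.47771755,  0.02234874,  1.55632734, -0.01151043,
        1.10928785, -0.083076  ]), 'qvel': array([-0.0007419 , -0.00050476,  0.00046313, -0.00431964,  0.00069652,
       -0.00047329, -0.00016192]), 'tau': array([ 4.73784108e-03, -5.97756457e+01,  1.61322344e+00, -2.81953919e+01,
        1.27287905e-02,  4.95780056e-03, -1.65163993e-05]), 'tcp_pos': array([ 0.16346611, -0.65441023,  0.2524336 ]), 'orientation': array([-3.11651241e+00, -3.83422435e-01,  4.79948859e-04]), 'contact_force': array([ 0.31270744,  0.34295186, -0.04486283]), 'moment': array([-0.02417699,  0.04531242,  0.04560739]), 'gripper_force': 0.0, 'grip_width': 0.08525513921494153} 0.022
```

View pics/scene0.png

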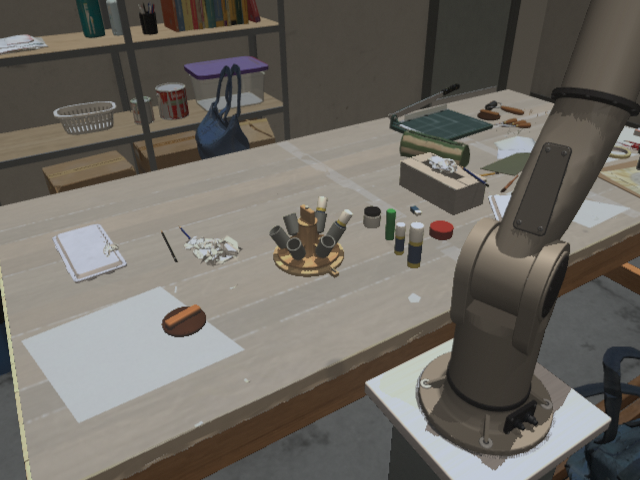

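View pics/top0.png

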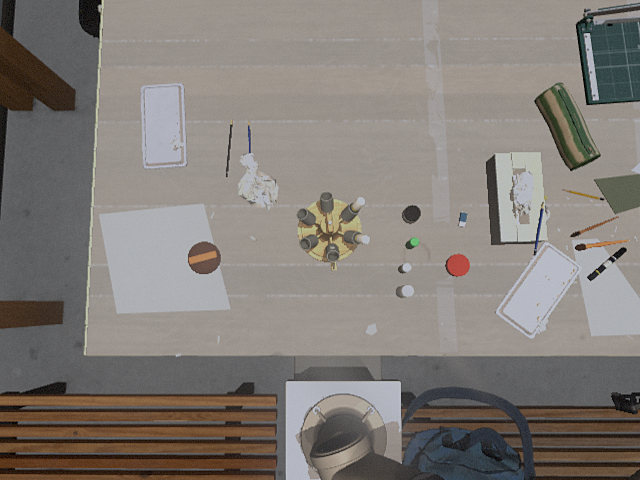

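The small blue/white stick is at top (404,268) and scene (400,238), and the taller decoy at top (405,291). The carousel is at top (330,230), with its pointer toward the robot at (333,266).

```bash
cat > h.py <<'E'
import numpy as np, cv2
from bench import r
def cam(n):
    c=r.camera_info(n); R=cv2.Rodrigues(c["rvec"])[0]; return c["mtx"],R,np.array(c["tvec"]).ravel(),c["rvec"]
def ray(n,uv):
    K,R,t,_=cam(n); d=R.T@np.linalg.inv(K)@np.array([uv[0],uv[1],1.]); return -R.T@t,d
def onz(n,uv,z):
    o,d=ray(n,uv); return o+d*(z-o[2])/d[2]
def tri(a,b):
    (o1,d1),(o2,d2)=ray("top",a),ray("scene",b)
    s=np.linalg.lstsq(np.c_[d1,-d2],o2-o1,rcond=None)[0]; p,q=o1+d1*s[0],o2+d2*s[1]
    return (p+q)/2,np.linalg.norm(p-q)
def proj(n,p):
    K,R,t,rv=cam(n); return cv2.projectPoints(np.array(p,float).reshape(-1,3),rv,t,K,None)[0].reshape(-1,2)
E
python3 - <<'E'
from h import *
t=cv2.imread("pics/top0.png");s=cv2.imread("pics/scene0.png")
cv2.imwrite("pics/ct.png",cv2.resize(t[180:310,285:435],None,fx=5,fy=5,interpolation=cv2.INTER_NEAREST)[:600])
cv2.imwrite("pics/cs.png",cv2.resize(s[185:285,265:425],None,fx=5,fy=5,interpolation=cv2.INTER_NEAREST))
for n,im,roi in(("top",t,(180,310,285,435)),("scene",s,(185,285,265,435))):
    h=cv2.cvtColor(im,cv2.COLOR_BGR2HSV); m=np.zeros(im.shape[:2],np.uint8)
    m[roi[0]:roi[1],roi[2]:roi[3]]=cv2.inRange(h,(0,0,200),(180,40,255))[roi[0]:roi[1],roi[2]:roi[3]]
    k,_,st,ce=cv2.connectedComponentsWithStats(m)
    for i in range(1,k):
        if st[i,4]>15: print(n,st[i],ce[i].round(1),onz(n,ce[i],.087).round(4))
E
```

```text
scene [397 223   8   3  19] [400.6 223.9] [ 0.4631 -0.1699  0.087 ]
scene [411 223  12   5  49] [416.8 224.9] [ 0.4376 -0.2011  0.087 ]
```

View pics/ct.png

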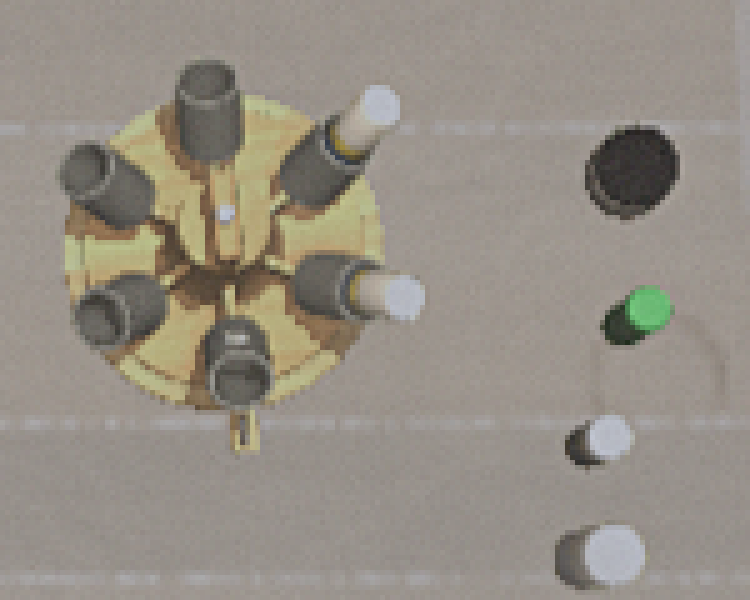

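View pics/cs.png

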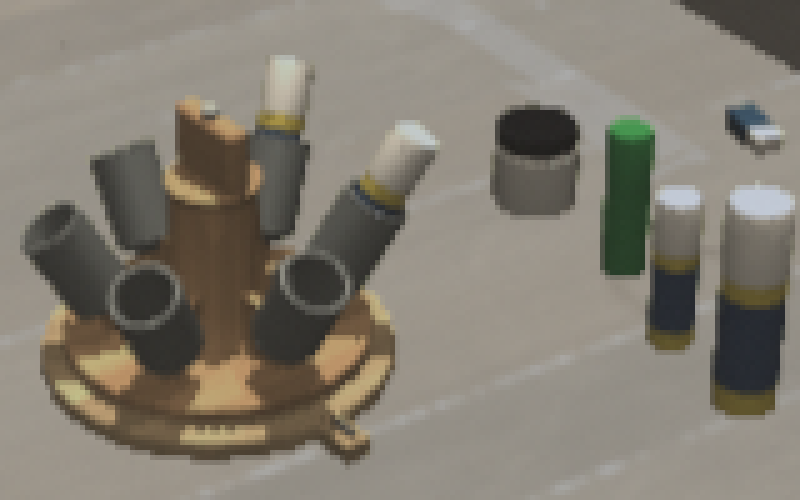

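The top crop shows the stick's cap at (609,438), the pocket mouth at (239,382), and the knob screw at (226,213). The scene crop shows the mouth at (315,283), the screw at (209,108), and the cap at (679,196).

Run:
```python
from h import *
T=lambda c:(285+c[0]/5-.5,180+c[1]/5-.5)
S=lambda c:(265+c[0]/5-.5,185+c[1]/5-.5)
for n,a,b,z in(("stick",(609,438),(679,196),.087),("mouth",(239,382),(315,283),.088),("screw",(226,213),(209,108),.145),("mouthL",(99,319),(146,296),.088),("mouthBL",(88,162),(55,230),.088)):
    p,e=tri(T(a),S(b)); print(n,p.round(4),round(e,4),"top@z",onz("top",T(a),z).round(4),"scene@z",onz("scene",S(b),z).round(4))
print("opp",onz("top",T((208,76)),.088).round(4))
# stick cap blob in the top view, segmented by brightness
t=cv2.imread("pics/top0.png"); h=cv2.cvtColor(t,cv2.COLOR_BGR2HSV)
m=cv2.inRange(h,(100,5,170),(140,80,255)); k,_,st,ce=cv2.connectedComponentsWithStats(m)
for i in range(1,k):
    if st[i,4]>20 and 285<ce[i][0]<435 and 180<ce[i][1]<310: print(st[i],ce[i].round(1),onz("top",ce[i],.087).round(4))
# stick base in the scene: lowest of yellow band, column centre
print("base",onz("scene",S((671,343)),0).round(4))
```

```text
stick [ 0.4619 -0.1681  0.0889] 0.0005 top@z [ 0.4619 -0.1686  0.087 ] scene@z [ 0.4645 -0.17    0.087 ]
mouth [0.492  0.0291 0.0884] 0.0001 top@z [0.492  0.0291 0.088 ] scene@z [0.4926 0.0288 0.088 ]
screw [0.5745 0.0372 0.1483] 0.0019 top@z [0.5746 0.0363 0.145 ] scene@z [0.5804 0.035  0.145 ]
mouthL [0.5257 0.1037 0.0886] 0.0014 top@z [0.5261 0.1043 0.088 ] scene@z [0.5262 0.1027 0.088 ]
mouthBL [0.612  0.1096 0.0833] 0.0029 top@z [0.6118 0.1106 0.088 ] scene@z [0.6039 0.1117 0.088 ]
opp [0.6592 0.0455 0.088 ]
[358 197   7   8  43] [360.9 200.4] [ 0.6435 -0.049   0.087 ]
[362 235   8   9  50] [365.5 238.9] [ 0.5379 -0.0605  0.087 ]
[403 263   8   9  57] [406.5 266.8] [ 0.4627 -0.1692  0.087 ]
[402 285  12  12 109] [407.5 290.4] [ 0.3999 -0.1706  0.087 ]
base [ 0.4612 -0.1691  0.    ]
```

```bash
cat >> h.py <<'E'
from scipy.spatial.transform import Rotation as Ro
u=np.array([-.9952,-.0976,0]); mouth=np.array([.4922,.029,.088]); axis=mouth-.083*u; zp=.5*u+np.array([0,0,.866])
def tofr(target):
    o=r.get_obs(); R=Ro.from_rotvec(o["orientation"]).as_matrix()
    return (R.T@(np.array(target)-o["tcp_pos"])*1000).round(1)
def turn(Rt):  # remaining turn in tool axes, deg
    R=Ro.from_rotvec(r.get_obs()["orientation"]); return np.degrees((R.inv()*Ro.from_matrix(Rt)).as_rotvec()).round(2)
def frame(z):
    y=np.cross([0,0,1.],u); y=-y if y[1]>0 else y; y/=np.linalg.norm(y); return np.c_[np.cross(y,z),y,z]
down=frame(np.array([0,0,-1.])); tilt=frame(-zp/np.linalg.norm(zp))
E
python3 -c "
from h import *
print(tofr([.4625,-.169,.2]),turn(down),turn(tilt),axis,down,tilt)"
```

```text
[ 407.8 -398.4   53. ] [-0.09  0.01  8.43] [-2.3  29.96  8.21] [0.5748016 0.0371008 0.088    ] [[ 0.99522548  0.0976025   0.        ]
 [ 0.0976025  -0.99522548  0.        ]
 [ 0.          0.         -1.        ]] [[ 0.86188974  0.0976025   0.49761413]
 [ 0.08452616 -0.99522548  0.04880139]
 [ 0.5000014   0.         -0.8660246 ]]
```

Call:
{"name": "step_arm", "arguments": {"moves": [{"dx": 34, "dy": -33.2, "dz": 4.3, "gripper": 1}, {"dx": 34, "dy": -33.2, "dz": 4.3}, {"dx": 34, "dy": -33.2, "dz": 4.3}, {"dx": 34, "dy": -33.2, "dz": 4.3}, {"dx": 34, "dy": -33.2, "dz": 4.3}, {"dx": 34, "dy": -33.2, "dz": 4.3}, {"dx": 34, "dy": -33.2, "dz": 4.3}, {"dx": 34, "dy": -33.2, "dz": 4.3}, {"dx": 34, "dy": -33.2, "dz": 4.3}, {"dx": 34, "dy": -33.2, "dz": 4.3}, {"dx": 34, "dy": -33.2, "dz": 4.3}, {"dx": 34, "dy": -33.2, "dz": 4.3}, {"rz": 8.4}, {}], "grip_force": 30}}

```text
invalid input at $.moves[0]: expected keys rx, ry, rz, dx, dy, dz, gripper
```

```bash
python3 -c "
from h import *
o=r.get_obs();print(o['joints'],o['tcp_pos'],tofr([.4625,-.169,.08]),turn(down))
cv2.imwrite('pics/t1.png',r.grab_frame('scene'))"
```

```text
[ 1.21790221  0.47771755  0.02234874  1.55632734 -0.01151043  1.10928785
 -0.083076  ] [ 0.16346611 -0.65441023  0.2524336 ] [ 407.8 -398.2  173. ] [-0.09  0.01  8.43]
```

Call:
{"name": "step_arm", "arguments": {"moves": [{"rx": 0, "ry": 0, "rz": 0, "dx": 34, "dy": -33.2, "dz": 4.3, "gripper": 1}, {"rx": 0, "ry": 0, "rz": 0, "dx": 34, "dy": -33.2, "dz": 4.3, "gripper": 1}, {"rx": 0, "ry": 0, "rz": 0, "dx": 34, "dy": -33.2, "dz": 4.3, "gripper": 1}, {"rx": 0, "ry": 0, "rz": 0, "dx": 34, "dy": -33.2, "dz": 4.3, "gripper": 1}, {"rx": 0, "ry": 0, "rz": 0, "dx": 34, "dy": -33.2, "dz": 4.3, "gripper": 1}, {"rx": 0, "ry": 0, "rz": 0, "dx": 34, "dy": -33.2, "dz": 4.3, "gripper": 1}, {"rx": 0, "ry": 0, "rz": 0, "dx": 34, "dy": -33.2, "dz": 4.3, "gripper": 1}, {"rx": 0, "ry": 0, "rz": 0, "dx": 34, "dy": -33.2, "dz": 4.3, "gripper": 1}, {"rx": 0, "ry": 0, "rz": 0, "dx": 34, "dy": -33.2, "dz": 4.3, "gripper": 1}, {"rx": 0, "ry": 0, "rz": 0, "dx": 34, "dy": -33.2, "dz": 4.3, "gripper": 1}, {"rx": 0, "ry": 0, "rz": 0, "dx": 34, "dy": -33.2, "dz": 4.3, "gripper": 1}, {"rx": 0, "ry": 0, "rz": 0, "dx": 34, "dy": -33.2, "dz": 4.3, "gripper": 1}, {"rx": 0, "ry": 0, "rz": 8.4, "dx": 0, "dy": 0, "dz": 0, "gripper": 1}, {"rx": 0, "ry": 0, "rz": 0, "dx": 0, "dy": 0, "dz": 0, "gripper": 1}, {"rx": 0, "ry": 0, "rz": 0, "dx": 0, "dy": 0, "dz": 0, "gripper": 1}], "grip_force": 30}}

```text
clock: 2.02
tcp_pos: [0.4625, -0.1701, 0.2017]
orientation: [3.137, 0.156, -0.0]
contact_force: [-0.2, 1.0, -1.1]
grip_width: 0.0856
gripper_force: 0.0
```

```bash
python3 -c "
from h import *
o=r.get_obs();print(o['clock'],o['joints'],o['tcp_pos'],tofr([.4625,-.169,.08]),turn(down))"
```

```text
2.025 [ 0.43311325  0.25328296 -0.24020542  2.02220614  0.07814677  0.87478127
 -1.32105298] [ 0.46252601 -0.17010772  0.20165722] [ 1.000e-01 -1.100e+00  1.217e+02] [0.01 0.02 0.11]
```

Call:
{"name": "step_arm", "arguments": {"moves": [{"rx": 0, "ry": 0, "rz": 0, "dx": 0, "dy": -1.1, "dz": 25, "gripper": 0.6}, {"rx": 0, "ry": 0, "rz": 0, "dx": 0, "dy": 0, "dz": 25, "gripper": 0.6}, {"rx": 0, "ry": 0, "rz": 0, "dx": 0, "dy": 0, "dz": 25, "gripper": 0.6}, {"rx": 0, "ry": 0, "rz": 0, "dx": 0, "dy": 0, "dz": 22, "gripper": 0.6}, {"rx": 0, "ry": 0, "rz": 0, "dx": 0, "dy": 0, "dz": 15, "gripper": 0.6}, {"rx": 0, "ry": 0, "rz": 0, "dx": 0, "dy": 0, "dz": 9.5, "gripper": 0.6}, {"rx": 0, "ry": 0, "rz": 0, "dx": 0, "dy": 0, "dz": 0, "gripper": 0.6}, {"rx": 0, "ry": 0, "rz": 0, "dx": 0, "dy": 0, "dz": 0, "gripper": 0.6}], "grip_force": 30}}

```text
clock: 3.02
tcp_pos: [0.4633, -0.1686, 0.0808]
orientation: [3.137, 0.154, 0.002]
contact_force: [-0.3, 0.0, 0.4]
grip_width: 0.0682
gripper_force: 0.0
```

Run:
```python
from h import *
o=r.get_obs();print(o['clock'],o['tcp_pos'],tofr([.4625,-.169,.08]),turn(down),o['grip_width'])
s=r.grab_frame('scene');t=r.grab_frame('top')
a=cv2.resize(s[150:290,340:440],None,fx=4,fy=4);b=cv2.resize(t[200:340,350:450],None,fx=4,fy=4)
cv2.imwrite('pics/g1.png',np.hstack([a,b]))
```

```text
3.025 [ 0.4632735  -0.16857341  0.08078909] [-0.8  0.3  0.8] [ 0.02 -0.06  0.03] 0.06822228771823972
```

View pics/g1.png

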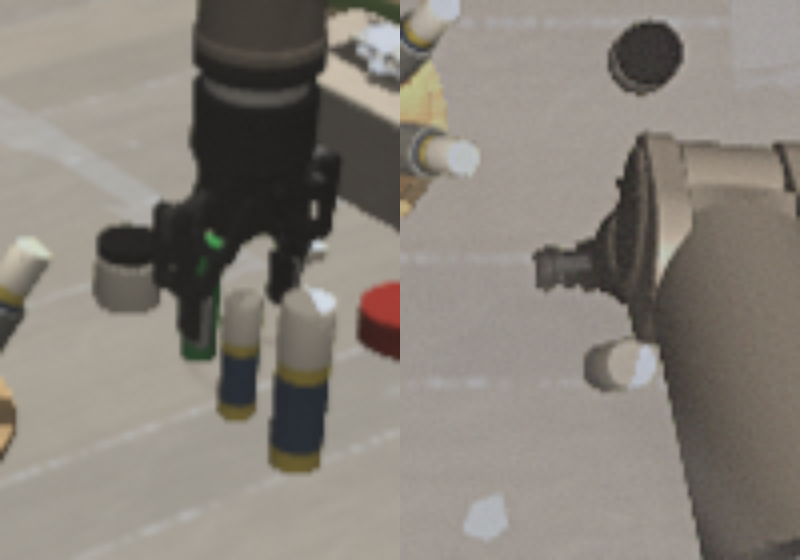

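The stick (about (240,350) in the left crop) stands between the two fingers, with the decoy nearer the camera. A quick projection check comes first, then the grip.

Run:
```python
from h import *
p=proj("scene",[[.4633,-.1686+.034,.062],[.4633,-.1686-.034,.062],[.4633,-.1686,.0808],[.4625,-.169,.087]])
print((p-[340,150])*4)
```

```text
[[195.49623498 345.25782884]
 [279.84713631 315.15738885]
 [240.00882462 304.67073993]
 [241.92847474 296.59006613]]
```

Call:
{"name": "step_arm", "arguments": {"moves": [{"rx": 0, "ry": 0, "rz": 0, "dx": -0.8, "dy": 0, "dz": 0.8, "gripper": 0}, {"rx": 0, "ry": 0, "rz": 0, "dx": 0, "dy": 0, "dz": 0, "gripper": -0.6}, {"rx": 0, "ry": 0, "rz": 0, "dx": 0, "dy": 0, "dz": 0, "gripper": -1}, {"rx": 0, "ry": 0, "rz": 0, "dx": 0, "dy": 0, "dz": 0, "gripper": -1}, {"rx": 0, "ry": 0, "rz": 0, "dx": 0, "dy": 0, "dz": 0, "gripper": -1}, {"rx": 0, "ry": 0, "rz": 0, "dx": 0, "dy": 0, "dz": 0, "gripper": -1}, {"rx": 0, "ry": 0, "rz": 0, "dx": 0, "dy": 0, "dz": 0, "gripper": -1}], "grip_force": 30}}

```text
clock: 4.0
tcp_pos: [0.4621, -0.1685, 0.0796]
orientation: [3.138, 0.154, 0.0]
contact_force: [-0.6, -0.2, 4.5]
grip_width: 0.0252
gripper_force: 29.4
```

Call:
{"name": "step_arm", "arguments": {"moves": [{"rx": 0, "ry": 0, "rz": 0, "dx": 0, "dy": 0, "dz": -15, "gripper": -1}, {"rx": 0, "ry": 0, "rz": 0, "dx": 0, "dy": 0, "dz": -30, "gripper": -1}, {"rx": 0, "ry": 0, "rz": 0, "dx": 0, "dy": 0, "dz": -30, "gripper": -1}, {"rx": 0, "ry": 0, "rz": 0, "dx": 0, "dy": 0, "dz": -30, "gripper": -1}, {"rx": 0, "ry": 0, "rz": 0, "dx": 0, "dy": 0, "dz": -25, "gripper": -1}, {"rx": 0, "ry": 0, "rz": 0, "dx": -0.7, "dy": -24.2, "dz": 0, "gripper": -1}, {"rx": 0, "ry": 0, "rz": 0, "dx": -0.7, "dy": -24.2, "dz": 0, "gripper": -1}, {"rx": 0, "ry": 0, "rz": 0, "dx": -0.7, "dy": -24.2, "dz": 0, "gripper": -1}, {"rx": 0, "ry": 0, "rz": 0, "dx": -0.7, "dy": -24.2, "dz": 0, "gripper": -1}, {"rx": 0, "ry": 0, "rz": 0, "dx": -0.7, "dy": -24.2, "dz": 0, "gripper": -1}, {"rx": 0, "ry": 0, "rz": 0, "dx": -0.7, "dy": -24.2, "dz": 0, "gripper": -1}, {"rx": 0, "ry": 0, "rz": 0, "dx": -0.7, "dy": -24.2, "dz": 0, "gripper": -1}, {"rx": 0, "ry": 0, "rz": 0, "dx": -0.7, "dy": -24.2, "dz": 0, "gripper": -1}, {"rx": 0, "ry": 6, "rz": 0, "dx": 0, "dy": 0, "dz": 0, "gripper": -1}, {"rx": 0, "ry": 6, "rz": 0, "dx": 0, "dy": 0, "dz": 0, "gripper": -1}, {"rx": 0, "ry": 6, "rz": 0, "dx": 0, "dy": 0, "dz": 0, "gripper": -1}, {"rx": 0, "ry": 6, "rz": 0, "dx": 0, "dy": 0, "dz": 0, "gripper": -1}, {"rx": 0, "ry": 6, "rz": 0, "dx": 0, "dy": 0, "dz": 0, "gripper": -1}, {"rx": 0, "ry": 0, "rz": 0, "dx": 0, "dy": 0, "dz": 0, "gripper": -1}, {"rx": 0, "ry": 0, "rz": 0, "dx": 0, "dy": 0, "dz": 0, "gripper": -1}]}}

```text
clock: 6.5
tcp_pos: [0.4383, 0.0218, 0.2099]
orientation: [-3.032, -0.145, -0.723]
contact_force: [0.4, 0.3, 0.2]
grip_width: 0.0253
gripper_force: 29.5
```

Run:
```python
from h import *
o=r.get_obs();print(o['clock'],o['joints'],o['tcp_pos'],tofr(mouth+.1086*zp),turn(tilt))
```

```text
6.5 [ 0.39100803 -0.01590145 -0.60500227  2.40868596  0.16680918  0.28471073
 -1.84044082] [0.43830639 0.02179627 0.20991869] [-12.5  -1.9  24.9] [ 0.14  3.17 -0.09]
```

Call:
{"name": "step_arm", "arguments": {"moves": [{"rx": 0, "ry": 0, "rz": 0, "dx": -6, "dy": -1, "dz": 8, "gripper": -1}, {"rx": 0, "ry": 0, "rz": 0, "dx": -6, "dy": -1, "dz": 8, "gripper": -1}, {"rx": 0, "ry": 0, "rz": 0, "dx": 0, "dy": 0, "dz": 8, "gripper": -1}, {"rx": 0, "ry": 0, "rz": 0, "dx": 0, "dy": 0, "dz": 6, "gripper": -1}, {"rx": 0, "ry": 3.1, "rz": 0, "dx": 0, "dy": 0, "dz": 0, "gripper": -1}, {"rx": 0, "ry": 0, "rz": 0, "dx": 0, "dy": 0, "dz": 0, "gripper": -1}, {"rx": 0, "ry": 0, "rz": 0, "dx": 0, "dy": 0, "dz": 0, "gripper": -1}]}}

```text
clock: 7.38
tcp_pos: [0.4517, 0.0212, 0.1831]
orientation: [-3.001, -0.15, -0.794]
contact_force: [-0.3, 0.3, -0.7]
grip_width: 0.0253
gripper_force: 29.8
```

Run:
```python
from h import *
o=r.get_obs();print(o['clock'],o['joints'],o['tcp_pos'],tofr(mouth+.0916*zp),turn(tilt))
```

```text
7.375 [ 0.61806632  0.09191924 -0.84341629  2.43421818  0.72658496  0.17051817
 -2.36555944] [0.45173634 0.02115572 0.18314589] [-12.   -3.8  11.4] [-0.5   0.33 -0.02]
```

The tilted wrist is at its j4 and j6 limits. I'll set the stick down on free table and regrasp it with the tool leaned the other way, so the hand stays near vertical at insertion.

Call:
{"name": "step_arm", "arguments": {"moves": [{"rx": 0, "ry": -6, "rz": 0, "dx": 0, "dy": 0, "dz": 0, "gripper": -1}, {"rx": 0, "ry": -8, "rz": 0, "dx": 0, "dy": 0, "dz": -5, "gripper": -1}, {"rx": 0, "ry": -8, "rz": 0, "dx": 0, "dy": 0, "dz": -10, "gripper": -1}, {"rx": 0, "ry": -7.6, "rz": 0, "dx": 0, "dy": 0, "dz": -10, "gripper": -1}, {"rx": 0, "ry": 0, "rz": 0, "dx": -4, "dy": 16, "dz": -5, "gripper": -1}, {"rx": 0, "ry": 0, "rz": 0, "dx": -4, "dy": 22, "dz": 0, "gripper": -1}, {"rx": 0, "ry": 0, "rz": 0, "dx": -4, "dy": 25, "dz": 0, "gripper": -1}, {"rx": 0, "ry": 0, "rz": 0, "dx": -4, "dy": 25, "dz": 0, "gripper": -1}, {"rx": 0, "ry": 0, "rz": 0, "dx": -4, "dy": 25, "dz": 0, "gripper": -1}, {"rx": 0, "ry": 0, "rz": 0, "dx": -4, "dy": 16, "dz": 0, "gripper": -1}, {"rx": 0, "ry": 0, "rz": 0, "dx": 0, "dy": 0, "dz": 25, "gripper": -1}, {"rx": 0, "ry": 0, "rz": 0, "dx": 0, "dy": 0, "dz": 25, "gripper": -1}, {"rx": 0, "ry": 0, "rz": 0, "dx": 0, "dy": 0, "dz": 25, "gripper": -1}, {"rx": 0, "ry": 0, "rz": 0, "dx": 0, "dy": 0, "dz": 20, "gripper": -1}, {"rx": 0, "ry": 0, "rz": 0, "dx": 0, "dy": 0, "dz": 0, "gripper": -1}, {"rx": 0, "ry": 0, "rz": 0, "dx": 0, "dy": 0, "dz": 0, "gripper": -1}]}}

```text
clock: 9.38
tcp_pos: [0.4355, -0.1097, 0.1168]
orientation: [-3.13, -0.16, -0.006]
contact_force: [-0.0, 1.1, -0.4]
grip_width: 0.0252
gripper_force: 29.7
```

Run:
```python
from h import *
o=r.get_obs();print(o['clock'],o['joints'],o['tcp_pos'],tofr([.44,-.11,.0796]),turn(down))
```

```text
9.375 [ 0.81905618  0.4321657  -0.83733892  2.15626588  0.46833554  0.73879978
 -1.79539548] [ 0.43546636 -0.10967844  0.1167541 ] [ 4.3  1.  37.2] [-0.4  -0.24  0.27]
```

Call:
{"name": "step_arm", "arguments": {"moves": [{"rx": -0.4, "ry": -0.2, "rz": 0.3, "dx": 4, "dy": 1, "dz": 15, "gripper": -1}, {"rx": 0, "ry": 0, "rz": 0, "dx": 0, "dy": 0, "dz": 12, "gripper": -1}, {"rx": 0, "ry": 0, "rz": 0, "dx": 0, "dy": 0, "dz": 7, "gripper": -1}, {"rx": 0, "ry": 0, "rz": 0, "dx": 0, "dy": 0, "dz": 3, "gripper": -1}, {"rx": 0, "ry": 0, "rz": 0, "dx": 0, "dy": 0, "dz": 0, "gripper": -1}, {"rx": 0, "ry": 0, "rz": 0, "dx": 0, "dy": 0, "dz": 0, "gripper": -1}]}}

```text
clock: 10.12
tcp_pos: [0.4391, -0.1106, 0.0796]
orientation: [3.138, 0.151, 0.0]
contact_force: [-1.9, 0.2, 4.7]
grip_width: 0.0248
gripper_force: 30.2
```

Call:
{"name": "step_arm", "arguments": {"moves": [{"rx": 0, "ry": 0, "rz": 0, "dx": 0, "dy": 0, "dz": 0, "gripper": -0.1}, {"rx": 0, "ry": 0, "rz": 0, "dx": 0, "dy": 0, "dz": 0, "gripper": 0.2}, {"rx": 0, "ry": 0, "rz": 0, "dx": 0, "dy": 0, "dz": 0, "gripper": 0.2}, {"rx": 0, "ry": 0, "rz": 0, "dx": 0, "dy": 0, "dz": 0, "gripper": 0.2}, {"rx": 0, "ry": -6, "rz": 0, "dx": 0, "dy": 0, "dz": 0, "gripper": 0.2}, {"rx": 0, "ry": -6, "rz": 0, "dx": 0, "dy": 0, "dz": 0, "gripper": 0.2}, {"rx": 0, "ry": -6, "rz": 0, "dx": 0, "dy": 0, "dz": 0, "gripper": 0.2}, {"rx": 0, "ry": -6, "rz": 0, "dx": 0, "dy": 0, "dz": 0, "gripper": 0.2}, {"rx": 0, "ry": 0, "rz": 0, "dx": 0, "dy": 0, "dz": 0, "gripper": 0.2}, {"rx": 0, "ry": 0, "rz": 0, "dx": 0, "dy": 0, "dz": 0, "gripper": 0.2}]}}

```text
clock: 11.38
tcp_pos: [0.4386, -0.1106, 0.079]
orientation: [3.051, 0.147, -0.647]
contact_force: [-0.1, 0.1, 0.3]
grip_width: 0.0511
gripper_force: 0.0
```

Run:
```python
from h import *
o=r.get_obs();R=Ro.from_rotvec(o['orientation']).as_matrix()
print(o['clock'],o['joints'],o['grip_width'],'grasp pt',o['tcp_pos']+.003*R[:,2],turn(down),tofr(np.array([.4391,-.1106,.077])-.003*R[:,2]))
s=r.grab_frame('scene');a=cv2.resize(s[150:290,300:430],None,fx=4,fy=4)
cv2.imwrite('pics/g2.png',a)
p=proj("scene",[[.4391,-.1106,.087],[.4391,-.1106,0]]);print((p-[300,150])*4)
```

```text
11.375 [ 0.60328221  0.6853549  -0.71518795  1.91395794  0.47074961  1.17736378
 -1.85048115] 0.05106001760407158 grasp pt [ 0.43735625 -0.11070766  0.07621418] [-0.03 23.93 -0.07] [ 1.3  0.1 -1.4]
[[350.499981   339.3212885 ]
 [343.49843659 456.46437218]]
```

View pics/g2.png

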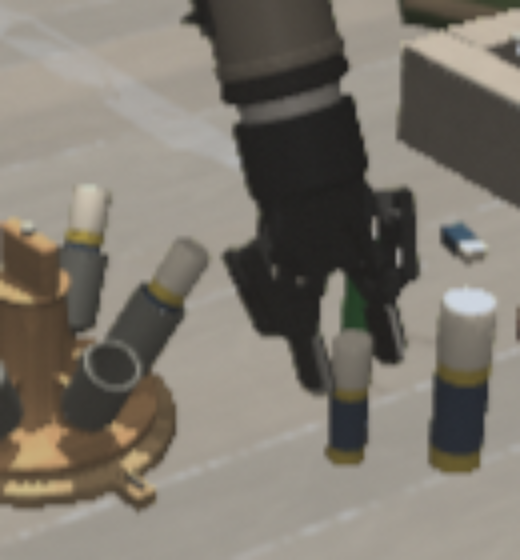

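The stick stands upright where I expected it (crop top (350,335), base (345,458)), with the leaned fingers straddling it. I'll grip it now.

Call:
{"name": "step_arm", "arguments": {"moves": [{"rx": 0, "ry": 0, "rz": 0, "dx": 1.3, "dy": 0, "dz": -1.4, "gripper": -0.1}, {"rx": 0, "ry": 0, "rz": 0, "dx": 0, "dy": 0, "dz": 0, "gripper": -0.6}, {"rx": 0, "ry": 0, "rz": 0, "dx": 0, "dy": 0, "dz": 0, "gripper": -1}, {"rx": 0, "ry": 0, "rz": 0, "dx": 0, "dy": 0, "dz": 0, "gripper": -1}, {"rx": 0, "ry": 0, "rz": 0, "dx": 0, "dy": 0, "dz": 0, "gripper": -1}, {"rx": 0, "ry": 0, "rz": 0, "dx": 0, "dy": 0, "dz": 0, "gripper": -1}], "grip_force": 50}}

```text
clock: 12.18
tcp_pos: [0.441, -0.1107, 0.0804]
orientation: [3.05, 0.147, -0.648]
contact_force: [-0.6, -0.4, 6.7]
grip_width: 0.0246
gripper_force: 48.9
```

```bash
cat >> h.py <<'E'
# stick pose in the tool frame after the second grasp: tool was at -24 deg, stick upright
E
python3 - <<'E'
from h import *
o=r.get_obs();R=Ro.from_rotvec(o['orientation']).as_matrix()
b=R.T@(np.array([.4391,-.1106,0])-o['tcp_pos']); z=R.T@[0,0,1.]
open('h.py','a').write(f"Bt=np.array({b.round(4).tolist()}); Zt=np.array({z.round(4).tolist()})\n")
print(o['tcp_pos'],b,z,o['grip_width'])
E
python3 - <<'E'
from h import *
# wanted tool orientation: stick axis on zp, tool y tangential: down frame turned about y
y=tilt[:,1]; th=np.arctan2(-Zt[0],-Zt[2]); Rt=tilt@Ro.from_euler('y',-th).as_matrix()
print(th, Rt@Zt, zp, 'tilt from down',np.degrees((Ro.from_matrix(down).inv()*Ro.from_matrix(Rt)).as_rotvec()))
for s in(.075,.06,.0): print(s,mouth+(s-.046)*zp-Rt@Bt)
open('h.py','a').write(f"""Rt=tilt@Ro.from_euler('y',-({th})).as_matrix()
def goal(s): return mouth+(s-.046)*zp-Rt@Bt
def base():
    o=r.get_obs(); R=Ro.from_rotvec(o['orientation']).as_matrix(); b=o['tcp_pos']+R@Bt-(mouth-.046*zp)
    return 'base in pocket frame (x up/in, y, z) mm',(np.array([b@tilt[:,0],b@tilt[:,1],b@zp])*1000).round(1)
""")
E
```

```text
[ 0.44095942 -0.11067633  0.08043258] [ 0.03100513 -0.00030319  0.07423916] [-4.06422081e-01  6.05884785e-04 -9.13685244e-01] 0.024634586496174775
0.41850862527971994 [-0.49755772 -0.04939873  0.86602834] [-0.4976 -0.0488  0.866 ] tilt from down [-1.98876173e-16  6.02131471e+00  0.00000000e+00]
0.075 [0.4393708  0.02351756 0.18365278]
0.06 [0.4468348  0.02424956 0.17066278]
0.0 [0.4766908  0.02717756 0.11870278]
```

Call:
{"name": "step_arm", "arguments": {"moves": [{"rx": 0, "ry": 0, "rz": 0, "dx": -6.1, "dy": 0, "dz": -13.7, "gripper": -1}, {"rx": 0, "ry": 0, "rz": 0, "dx": -12.2, "dy": 0, "dz": -27.4, "gripper": -1}, {"rx": 0, "ry": 0, "rz": 0, "dx": -12.2, "dy": 0, "dz": -27.4, "gripper": -1}, {"rx": 0, "ry": 0, "rz": 0, "dx": -12.2, "dy": 0, "dz": -27.4, "gripper": -1}, {"rx": 0, "ry": 0, "rz": 0, "dx": -6.1, "dy": 0, "dz": -13.7, "gripper": -1}, {"rx": 0, "ry": 6, "rz": 0, "dx": 0, "dy": 0, "dz": 0, "gripper": -1}, {"rx": 0, "ry": 6, "rz": 0, "dx": 0, "dy": 0, "dz": 0, "gripper": -1}, {"rx": 0, "ry": 6, "rz": 0, "dx": 0, "dy": 0, "dz": 0, "gripper": -1}, {"rx": 0, "ry": 6, "rz": 0, "dx": 0, "dy": 0, "dz": 0, "gripper": -1}, {"rx": 0, "ry": 6, "rz": 0, "dx": 0, "dy": 0, "dz": 0, "gripper": -1}, {"rx": 0, "ry": 0, "rz": 0, "dx": 1.4, "dy": -19, "dz": 0, "gripper": -1}, {"rx": 0, "ry": 0, "rz": 0, "dx": 1.4, "dy": -19, "dz": 0, "gripper": -1}, {"rx": 0, "ry": 0, "rz": 0, "dx": 1.4, "dy": -19, "dz": 0, "gripper": -1}, {"rx": 0, "ry": 0, "rz": 0, "dx": 1.4, "dy": -19, "dz": 0, "gripper": -1}, {"rx": 0, "ry": 0, "rz": 0, "dx": 1.4, "dy": -19, "dz": 0, "gripper": -1}, {"rx": 0, "ry": 0, "rz": 0, "dx": 1.4, "dy": -19, "dz": 0, "gripper": -1}, {"rx": 0, "ry": 0, "rz": 0, "dx": 1.4, "dy": -19, "dz": 0, "gripper": -1}, {"rx": 0, "ry": 0, "rz": 0, "dx": 0, "dy": 0, "dz": 0, "gripper": -1}, {"rx": 0, "ry": 0, "rz": 0, "dx": 0, "dy": 0, "dz": 0, "gripper": -1}]}}

```text
clock: 14.55
tcp_pos: [0.4375, 0.0221, 0.2007]
orientation: [-3.129, -0.15, -0.163]
contact_force: [0.4, -0.6, -0.6]
grip_width: 0.0247
gripper_force: 49.1
```

Run:
```python
from h import *
o=r.get_obs();print(o['clock'],o['joints'],o['tcp_pos'],tofr(goal(.075)),turn(Rt),base())
```

```text
14.55 [ 0.69156408  0.21462033 -0.9690721   2.16839141  0.28116517  0.76578671
 -1.92751272] [0.4374928  0.02210336 0.2007194 ] [ 0.2 -1.2 17.2] [ 0.03  0.05 -0.1 ] ('base in pocket frame (x up/in, y, z) mm', array([ 6.7,  1.3, 90.8]))
```

Call:
{"name": "step_arm", "arguments": {"moves": [{"rx": 0, "ry": 0, "rz": 0, "dx": 0.2, "dy": -1.2, "dz": 9, "gripper": -1}, {"rx": 0, "ry": 0, "rz": 0, "dx": 0, "dy": 0, "dz": 8.2, "gripper": -1}, {"rx": 0, "ry": 0, "rz": 0, "dx": 0, "dy": 0, "dz": 0, "gripper": -1}, {"rx": 0, "ry": 0, "rz": 0, "dx": 0, "dy": 0, "dz": 0, "gripper": -1}]}}

```text
clock: 15.05
tcp_pos: [0.4396, 0.0243, 0.1837]
orientation: [-3.128, -0.151, -0.164]
contact_force: [0.4, -0.1, -0.6]
grip_width: 0.0245
gripper_force: 49.1
```

Run:
```python
from h import *
o=r.get_obs();print(o['clock'],o['tcp_pos'],tofr(goal(.055)),turn(Rt),base())
s=r.grab_frame('scene');t=r.grab_frame('top')
a=cv2.resize(s[185:275,265:365],None,fx=6,fy=6,interpolation=cv2.INTER_CUBIC)
cv2.imwrite('pics/g3.png',a)
c=mouth-.046*zp; b=[c+k*zp for k in(.075,.046)]
print((proj('scene',b)-[265,185])*6+3)
```

```text
15.05 [0.43956582 0.02426381 0.18369324] [ 7.9  0.7 18.3] [-0.01  0.03 -0.08] ('base in pocket frame (x up/in, y, z) mm', array([ 0.2, -0.7, 74.9]))
[[399.9966476  301.66726832]
 [378.12678575 340.16852989]]
```

View pics/g3.png

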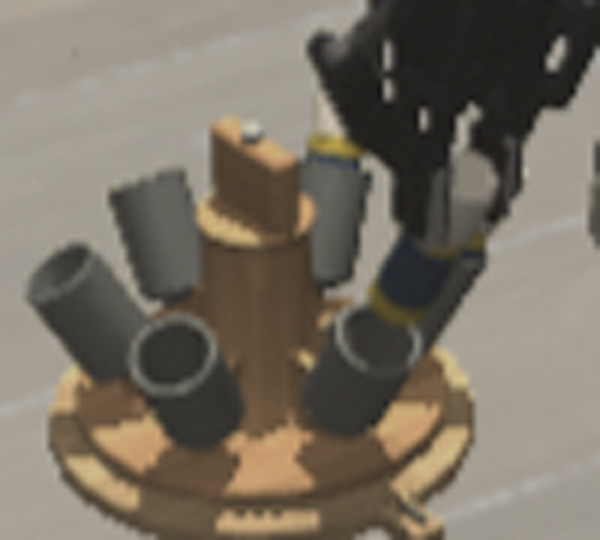

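The stick's base (397,302) lines up with the mouth (377,340) as predicted, so I'll insert it.

Call:
{"name": "step_arm", "arguments": {"moves": [{"rx": 0, "ry": 0, "rz": 0, "dx": 4.1, "dy": 0.7, "dz": 9.1, "gripper": -1}, {"rx": 0, "ry": 0, "rz": 0, "dx": 4.1, "dy": 0, "dz": 9.1, "gripper": -1}, {"rx": 0, "ry": 0, "rz": 0, "dx": 2, "dy": 0, "dz": 4.6, "gripper": -1}, {"rx": 0, "ry": 0, "rz": 0, "dx": 2, "dy": 0, "dz": 4.6, "gripper": -1}, {"rx": 0, "ry": 0, "rz": 0, "dx": 2, "dy": 0, "dz": 4.6, "gripper": -1}, {"rx": 0, "ry": 0, "rz": 0, "dx": 0, "dy": 0, "dz": 0, "gripper": -1}, {"rx": 0, "ry": 0, "rz": 0, "dx": 0, "dy": 0, "dz": 0, "gripper": -1}]}}

```text
clock: 16.02
tcp_pos: [0.457, 0.0253, 0.1535]
orientation: [-3.129, -0.151, -0.164]
contact_force: [-0.4, 1.1, 0.2]
grip_width: 0.0245
gripper_force: 49.1
```

Run:
```python
from h import *
o=r.get_obs();print(o['clock'],o['contact_force'],o['moment'],turn(Rt),base())
```

```text
16.025 [-0.36136543  1.06676058  0.23665059] [-0.02631734  0.09744942 -0.02349418] [ 0.01  0.01 -0.09] ('base in pocket frame (x up/in, y, z) mm', array([ 0.3,  0. , 40. ]))
```

Call:
{"name": "step_arm", "arguments": {"moves": [{"rx": 0, "ry": 0, "rz": 0, "dx": 1.6, "dy": 0, "dz": 3.7, "gripper": -1}, {"rx": 0, "ry": 0, "rz": 0, "dx": 1.6, "dy": 0, "dz": 3.7, "gripper": -1}, {"rx": 0, "ry": 0, "rz": 0, "dx": 1.6, "dy": 0, "dz": 3.7, "gripper": -1}, {"rx": 0, "ry": 0, "rz": 0, "dx": 1.6, "dy": 0, "dz": 3.7, "gripper": -1}, {"rx": 0, "ry": 0, "rz": 0, "dx": 0, "dy": 0, "dz": 0, "gripper": -1}, {"rx": 0, "ry": 0, "rz": 0, "dx": 0, "dy": 0, "dz": 0, "gripper": -1}]}}

```text
clock: 16.77
tcp_pos: [0.4649, 0.0261, 0.1394]
orientation: [-3.128, -0.151, -0.164]
contact_force: [-0.2, -0.6, -0.3]
grip_width: 0.0247
gripper_force: 49.1
```

Run:
```python
from h import *
o=r.get_obs();print(o['clock'],o['contact_force'],o['contact_force']@zp,turn(Rt),base())
```

```text
16.775 [-0.1768671  -0.57298684 -0.33144424] -0.17105988154812607 [-0.    0.02 -0.08] ('base in pocket frame (x up/in, y, z) mm', array([ 0.1,  0. , 23.9]))
```

Call:
{"name": "step_arm", "arguments": {"moves": [{"rx": 0, "ry": 0, "rz": 0, "dx": 1.6, "dy": 0, "dz": 3.7, "gripper": -1}, {"rx": 0, "ry": 0, "rz": 0, "dx": 1.6, "dy": 0, "dz": 3.7, "gripper": -1}, {"rx": 0, "ry": 0, "rz": 0, "dx": 1.2, "dy": 0, "dz": 2.7, "gripper": -1}, {"rx": 0, "ry": 0, "rz": 0, "dx": 1.2, "dy": 0, "dz": 2.7, "gripper": -1}, {"rx": 0, "ry": 0, "rz": 0, "dx": 1.2, "dy": 0, "dz": 2.7, "gripper": -1}, {"rx": 0, "ry": 0, "rz": 0, "dx": 1.2, "dy": 0, "dz": 2.7, "gripper": -1}, {"rx": 0, "ry": 0, "rz": 0, "dx": 0, "dy": 0, "dz": 0, "gripper": -1}, {"rx": 0, "ry": 0, "rz": 0, "dx": 0, "dy": 0, "dz": 0, "gripper": -1}]}}

```text
clock: 17.77
tcp_pos: [0.4742, 0.0268, 0.1216]
orientation: [-3.129, -0.151, -0.162]
contact_force: [-1.9, -0.5, -6.6]
grip_width: 0.0246
gripper_force: 49.3
```

Run:
```python
from h import *
o=r.get_obs();print(o['clock'],o['contact_force'],o['contact_force']@zp,turn(Rt),base())
```

```text
17.775 [-1.8788723  -0.47204823 -6.60560866] -4.762494286936867 [-0.01  0.09 -0.09] ('base in pocket frame (x up/in, y, z) mm', array([-0.9,  0.2,  3.8]))
```

Call:
{"name": "step_arm", "arguments": {"moves": [{"rx": 0, "ry": 0, "rz": 0, "dx": 0.8, "dy": 0, "dz": 1.8, "gripper": -1}, {"rx": 0, "ry": 0, "rz": 0, "dx": 0.8, "dy": 0, "dz": 1.8, "gripper": -1}, {"rx": 0, "ry": 0, "rz": 0, "dx": 0, "dy": 0, "dz": 0, "gripper": -1}, {"rx": 0, "ry": 0, "rz": 0, "dx": 0, "dy": 0, "dz": 0, "gripper": -1}]}}

```text
clock: 18.27
tcp_pos: [0.4753, 0.027, 0.1189]
orientation: [-3.13, -0.151, -0.16]
contact_force: [-10.3, -0.8, 10.2]
grip_width: 0.0247
gripper_force: 51.1
```

Run:
```python
from h import *
o=r.get_obs();print(o['clock'],o['contact_force'],o['contact_force']@zp,o['contact_force']@tilt[:,0],turn(Rt),base())
```

```text
18.275 [-10.30536605  -0.83874165  10.2410737 ] 14.037650564936135 -3.8324337162967748 [ 0.09  0.17 -0.08] ('base in pocket frame (x up/in, y, z) mm', array([-1.4,  0.2,  0.9]))
```

Resistance along the bore is now 14 N, above the leaf's 2 to 8 N, with the base about 1 mm off the floor. I'll press a touch more, release, then back off.

Call:
{"name": "step_arm", "arguments": {"moves": [{"rx": 0, "ry": 0, "rz": 0, "dx": 0.4, "dy": 0, "dz": 0.9, "gripper": -1}, {"rx": 0, "ry": 0, "rz": 0, "dx": 0, "dy": 0, "dz": 0, "gripper": -1}, {"rx": 0, "ry": 0, "rz": 0, "dx": 0, "dy": 0, "dz": 0, "gripper": -1}]}}

```text
clock: 18.65
tcp_pos: [0.4751, 0.0271, 0.1186]
orientation: [-3.132, -0.151, -0.159]
contact_force: [-17.6, -2.1, 24.3]
grip_width: 0.0245
gripper_force: 52.6
```

Run:
```python
from h import *
o=r.get_obs();print(o['clock'],o['contact_force'],o['contact_force']@zp,o['contact_force']@tilt[:,0],turn(Rt),base())
```

```text
18.65 [-17.58010347  -2.0512399   24.26822198] 29.864240227804014 -3.1913493232978154 [ 0.16  0.23 -0.07] ('base in pocket frame (x up/in, y, z) mm', array([-1.7,  0.2,  0.7]))
```

Call:
{"name": "step_arm", "arguments": {"moves": [{"rx": 0, "ry": 0, "rz": 0, "dx": -0.6, "dy": 0, "dz": -1.2, "gripper": -1}, {"rx": 0, "ry": 0, "rz": 0, "dx": 0, "dy": 0, "dz": 0, "gripper": -0.1}, {"rx": 0, "ry": 0, "rz": 0, "dx": 0, "dy": 0, "dz": 0, "gripper": 0.1}, {"rx": 0, "ry": 0, "rz": 0, "dx": 0, "dy": 0, "dz": 0, "gripper": 0.1}, {"rx": 0, "ry": 0, "rz": 0, "dx": 0, "dy": 0, "dz": 0, "gripper": 0.1}, {"rx": 0, "ry": 0, "rz": 0, "dx": -6, "dy": 0, "dz": -13, "gripper": 0.1}, {"rx": 0, "ry": 0, "rz": 0, "dx": -8, "dy": 0, "dz": -20, "gripper": 0.1}, {"rx": 0, "ry": 0, "rz": 0, "dx": 0, "dy": 0, "dz": -40, "gripper": 0.1}, {"rx": 0, "ry": 0, "rz": 0, "dx": 0, "dy": 0, "dz": -40, "gripper": 0.1}, {"rx": 0, "ry": -6, "rz": 0, "dx": 0, "dy": 0, "dz": -10, "gripper": 0.1}, {"rx": 0, "ry": 0, "rz": 0, "dx": 0, "dy": 0, "dz": 0, "gripper": 0.1}, {"rx": 0, "ry": 0, "rz": 0, "dx": 0, "dy": 0, "dz": 0, "gripper": 0.1}]}}

```text
clock: 20.15
tcp_pos: [0.4489, 0.0247, 0.2392]
orientation: [-3.138, -0.152, -0.0]
contact_force: [-0.4, 0.5, -0.8]
grip_width: 0.0467
gripper_force: 0.0
```

Run:
```python
from h import *
o=r.get_obs();print(o['clock'],o['joints'],o['tcp_pos'],turn(down),tofr([*axis[:2],.132]))
s=r.grab_frame('scene')
a=cv2.resize(s[185:275,265:365],None,fx=6,fy=6,interpolation=cv2.INTER_CUBIC)
cv2.imwrite('pics/g4.png',a)
c=mouth-.046*zp; b=[c+k*zp for k in(.087,.046)]
print((proj('scene',b)-[265,185])*6+3)
```

```text
20.15 [ 0.6900558   0.24433814 -0.98885288  2.03707026  0.2450638   0.98211175
 -1.89668363] [0.44894781 0.02469034 0.23917742] [-0.02 -0.01 -0.05] [ 1.264e+02 -1.000e-01  1.072e+02]
[[409.28764216 285.31074012]
 [378.12678575 340.16852989]]
```

View pics/g4.png

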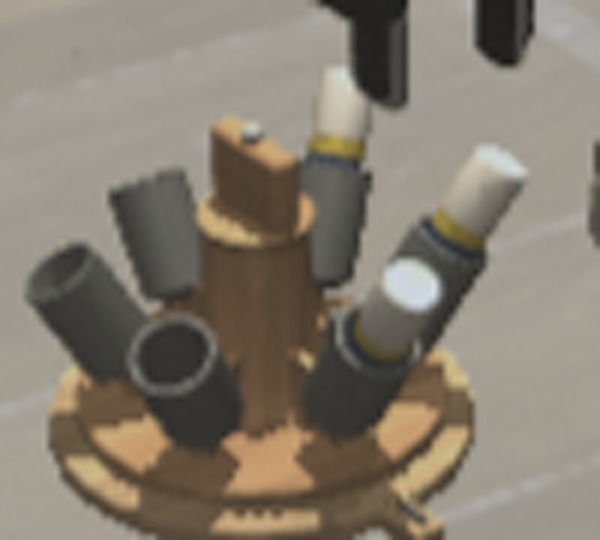

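The stick is fully home: its cap end is at (411,286), against (409,285) predicted for a seated stick. The knob is next.

Call:
{"name": "step_arm", "arguments": {"moves": [{"rx": 0, "ry": 0, "rz": 0, "dx": 32, "dy": 0, "dz": 0, "gripper": 0.1}, {"rx": 0, "ry": 0, "rz": 0, "dx": 32, "dy": 0, "dz": 0, "gripper": 0.1}, {"rx": 0, "ry": 0, "rz": 0, "dx": 32, "dy": 0, "dz": 0, "gripper": 0.1}, {"rx": 0, "ry": 0, "rz": 0, "dx": 30.4, "dy": 0, "dz": 0, "gripper": 0.1}, {"rx": 0, "ry": 0, "rz": 0, "dx": 0, "dy": 0, "dz": 25, "gripper": 0.1}, {"rx": 0, "ry": 0, "rz": 0, "dx": 0, "dy": 0, "dz": 25, "gripper": 0.1}, {"rx": 0, "ry": 0, "rz": 0, "dx": 0, "dy": 0, "dz": 20, "gripper": 0.1}, {"rx": 0, "ry": 0, "rz": 0, "dx": 0, "dy": 0, "dz": 20, "gripper": 0.1}, {"rx": 0, "ry": 0, "rz": 0, "dx": 0, "dy": 0, "dz": 15, "gripper": 0.1}, {"rx": 0, "ry": 0, "rz": 0, "dx": 0, "dy": 0, "dz": 0, "gripper": 0.1}, {"rx": 0, "ry": 0, "rz": 0, "dx": 0, "dy": 0, "dz": 0, "gripper": 0.1}]}}

```text
clock: 21.58
tcp_pos: [0.5761, 0.0369, 0.1355]
orientation: [-3.138, -0.151, -0.002]
contact_force: [0.0, 0.5, 0.7]
grip_width: 0.0469
gripper_force: 0.0
```

Run:
```python
from h import *
o=r.get_obs();print(o['clock'],o['joints'],o['tcp_pos'],turn(down),tofr([*axis[:2],.132]))
```

```text
21.575 [ 0.44014868  0.59239313 -0.81731576  1.85525883  0.53420338  0.92680221
 -2.09914066] [0.5760931  0.03693709 0.13548953] [-0.01 -0.07 -0.08] [-1.3 -0.3  3.5]
```

Call:
{"name": "step_arm", "arguments": {"moves": [{"rx": 0, "ry": 0, "rz": 0, "dx": -1.3, "dy": -0.3, "dz": 2.5, "gripper": -0.4}, {"rx": 0, "ry": 0, "rz": 0, "dx": 0, "dy": 0, "dz": 0, "gripper": -0.6}, {"rx": 0, "ry": 0, "rz": 0, "dx": 0, "dy": 0, "dz": 0, "gripper": -1}, {"rx": 0, "ry": 0, "rz": 0, "dx": 0, "dy": 0, "dz": 0, "gripper": -1}, {"rx": 0, "ry": 0, "rz": 0, "dx": 0, "dy": 0, "dz": 0, "gripper": -1}, {"rx": 0, "ry": 0, "rz": 0, "dx": 0, "dy": 0, "dz": 0, "gripper": -1}], "grip_force": 40}}

```text
clock: 22.32
tcp_pos: [0.5743, 0.0372, 0.1328]
orientation: [-3.138, -0.151, -0.001]
contact_force: [-3.1, 1.6, 5.5]
grip_width: 0.0136
gripper_force: 41.1
```

Run:
```python
from h import *
o=r.get_obs();print(o['clock'],o['contact_force'],o['moment'],o['grip_width'],o['tcp_pos'],turn(down))
```

```text
22.325 [-3.08700027  1.63877574  5.46122597] [0.1588902  0.49060605 0.03920522] 0.013550291269634758 [0.57432817 0.037168   0.1327658 ] [-0.01 -0.02 -0.07]
```

Gripped, width 13.6 mm. Now I'll turn it anticlockwise (rz negative) slowly, 30° first.

Call:
{"name": "step_arm", "arguments": {"moves": [{"rx": 0, "ry": 0, "rz": -3, "dx": 0, "dy": 0, "dz": 0, "gripper": -1}, {"rx": 0, "ry": 0, "rz": -3, "dx": 0, "dy": 0, "dz": 0, "gripper": -1}, {"rx": 0, "ry": 0, "rz": -4, "dx": 0, "dy": 0, "dz": 0, "gripper": -1}, {"rx": 0, "ry": 0, "rz": -4, "dx": 0, "dy": 0, "dz": 0, "gripper": -1}, {"rx": 0, "ry": 0, "rz": -4, "dx": 0, "dy": 0, "dz": 0, "gripper": -1}, {"rx": 0, "ry": 0, "rz": -4, "dx": 0, "dy": 0, "dz": 0, "gripper": -1}, {"rx": 0, "ry": 0, "rz": -4, "dx": 0, "dy": 0, "dz": 0, "gripper": -1}, {"rx": 0, "ry": 0, "rz": -4, "dx": 0, "dy": 0, "dz": 0, "gripper": -1}, {"rx": 0, "ry": 0, "rz": 0, "dx": 0, "dy": 0, "dz": 0, "gripper": -1}]}}

```text
clock: 23.45
tcp_pos: [0.5741, 0.0379, 0.1328]
orientation: [-2.99, -0.96, -0.001]
contact_force: [-3.4, 2.1, 6.3]
grip_width: 0.0133
gripper_force: 41.2
```

Run:
```python
from h import *
o=r.get_obs();print(o['clock'],o['joints'],o['contact_force'],o['moment'],o['grip_width'],o['tcp_pos'],turn(down))
```

```text
23.45 [ 0.5144353   0.64200201 -0.93357504  1.85625882  0.62298202  0.96665789
 -1.64691553] [-3.42513143  2.08826402  6.2767153 ] [0.40588102 0.57930628 0.03696021] 0.013291574286047717 [0.57406648 0.03791193 0.13277875] [-7.000e-02 -2.000e-02  3.001e+01]
```

Call:
{"name": "step_arm", "arguments": {"moves": [{"rx": 0, "ry": 0, "rz": -4, "dx": 0, "dy": 0, "dz": 0, "gripper": -1}, {"rx": 0, "ry": 0, "rz": -4, "dx": 0, "dy": 0, "dz": 0, "gripper": -1}, {"rx": 0, "ry": 0, "rz": -4, "dx": 0, "dy": 0, "dz": 0, "gripper": -1}, {"rx": 0, "ry": 0, "rz": -4, "dx": 0, "dy": 0, "dz": 0, "gripper": -1}, {"rx": 0, "ry": 0, "rz": -4, "dx": 0, "dy": 0, "dz": 0, "gripper": -1}, {"rx": 0, "ry": 0, "rz": -4, "dx": 0, "dy": 0, "dz": 0, "gripper": -1}, {"rx": 0, "ry": 0, "rz": -3, "dx": 0, "dy": 0, "dz": 0, "gripper": -1}, {"rx": 0, "ry": 0, "rz": -3, "dx": 0, "dy": 0, "dz": 0, "gripper": -1}, {"rx": 0, "ry": 0, "rz": 0, "dx": 0, "dy": 0, "dz": 0, "gripper": -1}, {"rx": 0, "ry": 0, "rz": 0, "dx": 0, "dy": 0, "dz": 0, "gripper": -1}, {"rx": 0, "ry": 0, "rz": 0, "dx": 0, "dy": 0, "dz": 0, "gripper": -1}]}}

```text
clock: 24.82
tcp_pos: [0.5735, 0.0384, 0.1328]
orientation: [-2.639, -1.701, -0.0]
contact_force: [-5.4, 3.7, 6.8]
grip_width: 0.0137
gripper_force: 41.3
```

Run:
```python
from h import *
o=r.get_obs();print(o['clock'],o['contact_force'],o['moment'],o['grip_width'],o['tcp_pos'],turn(down))
```

```text
24.825 [-5.41650961  3.71301555  6.76630823] [ 0.50507224  0.95332083 -0.00699444] 0.013684907550776596 [0.57345732 0.03841177 0.13276625] [-1.1e-01 -1.0e-02  6.0e+01]
```

Turned 60.0° with the yaw moment near zero, so it sits in the detent. I'll release and go up.

Call:
{"name": "step_arm", "arguments": {"moves": [{"rx": 0, "ry": 0, "rz": 0, "dx": 0, "dy": 0, "dz": 0, "gripper": -0.5}, {"rx": 0, "ry": 0, "rz": 0, "dx": 0, "dy": 0, "dz": 0, "gripper": -0.1}, {"rx": 0, "ry": 0, "rz": 0, "dx": 0, "dy": 0, "dz": 0, "gripper": 0}, {"rx": 0, "ry": 0, "rz": 0, "dx": 0, "dy": 0, "dz": 0, "gripper": 0}, {"rx": 0, "ry": 0, "rz": 0, "dx": 0, "dy": 0, "dz": -20, "gripper": 0}, {"rx": 0, "ry": 0, "rz": 0, "dx": 0, "dy": 0, "dz": -30, "gripper": 0}, {"rx": 0, "ry": 0, "rz": 0, "dx": 0, "dy": 0, "dz": -40, "gripper": 0}, {"rx": 0, "ry": 0, "rz": 0, "dx": 0, "dy": 0, "dz": -40, "gripper": 0}, {"rx": 0, "ry": 0, "rz": 0, "dx": 0, "dy": 0, "dz": 0, "gripper": 0}, {"rx": 0, "ry": 0, "rz": 0, "dx": 0, "dy": 0, "dz": 0, "gripper": 0}, {"rx": 0, "ry": 0, "rz": 0, "dx": 0, "dy": 0, "dz": 0, "gripper": 0}]}}

```text
clock: 26.2
tcp_pos: [0.5737, 0.0365, 0.2616]
orientation: [-2.641, -1.7, 0.002]
contact_force: [-0.1, -1.2, 0.4]
grip_width: 0.0423
gripper_force: 0.0
```

Run:
```python
from h import *
o=r.get_obs();print(o['clock'],o['contact_force'],o['tcp_pos'])
s=r.grab_frame('scene')
cv2.imwrite('pics/g5.png',cv2.resize(s[175:275,265:425],None,fx=5,fy=5,interpolation=cv2.INTER_CUBIC))
z=Ro.from_euler('z',60,degrees=True).as_matrix()@zp; m=axis+.083*(Ro.from_euler('z',60,degrees=True).as_matrix()@u); m[2]=.088
print((proj('scene',[m+.041*z,m])-[265,175])*5+2)
```

```text
26.2 [-0.12318594 -1.16214688  0.36171898] [0.57370838 0.03651794 0.26157518]
[[418.90821724 186.51753207]
 [377.90975228 250.95793711]]
```

View pics/g5.png

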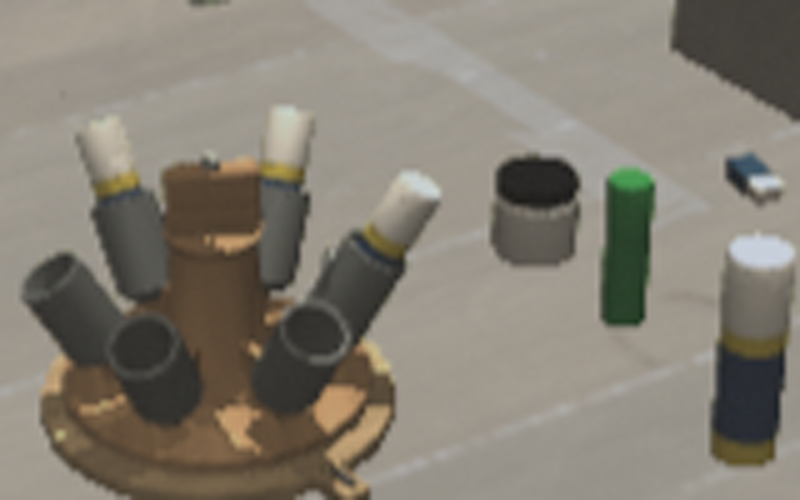

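The wheel moved one click. An empty pocket is at the pointer (315,330), and the loaded stick's cap is at (418,186), against (419,187) predicted. The bystanders in view haven't moved, and the gripper is clear.

```bash
python3 -c "
from bench import r
print(r.hand_in())"
```

```text
the job is handed in; nothing more can be done
None
```

The glue stick is pressed home in its pocket, the carousel is turned one click anticlockwise and let go, and the job is handed in; `hand_in()` returned no verdict, so whether it passed is not known.

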